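Weighing cup on the balance, plunger drawn to its mark and held

ROBOT

A 7-joint arm with a two-finger parallel gripper is mounted at the origin on the work surface. World frame = base frame: x ahead of the robot, y to its left, z up, the work surface at z = 0. Lengths are in mm, angles in rad, forces in N, time in s.
With the tool pointing down it reaches from about 425 to 950 mm from the base axis. Payload 4.7 kg.
Tool frame: the origin (TCP) lies midway between the tips of the shut fingers; the grasp point (between the pads) lies 19 mm behind it; z points along the fingers, y is the line along which they close (so a half turn about z gives the same grasp; the last joint's range is limited). The gripper opens to 87 mm and grips with 3 to 60 N. Pads are 19 mm wide; open, the fingers measure 117 mm over their backs; the gripper's body (75 mm by 190 mm) begins 51 mm behind the grasp point.
Start: joints at [1.16, 0.469, -0.049, 1.532, 0.024, 1.141, -0.082], TCP at [251.547, -626.397, 222.573] pointing down, gripper open.
Joint ranges: [-2.59, 2.59], [-0.33, 1.99], [-1.39, 1.29], [0.1, 2.45], [-1.04, 4.18], [0.21, 1.99], [-2.66, 2.66]. Speed limits (rad/s): [2.57, 2.57, 3.14, 3.14, 3.14, 3.14, 3.14].

INTERFACE

Orientations are given as a rotation vector (axis times angle).
In Python, from cell import read_state, capture, close_job gives the robot as it stands. The module is installed in compiled form; this text tells all that it offers.
- The arm moves only by the shell command python3 -m jog 'ROWS' [FORCE]. ROWS is text: rows parted by semicolons, each of 7 numbers parted by spaces: the closure, from 0 (fully open) to 1 (shut), then the shift along the tool's x, y, z as a fraction of full scale, then the turn, a rotation vector about the tool's x, y, z as a fraction of full scale. In form: gripper dx dy dz wx wy wz; .... A call has 1 to 5 rows; each row shifts and turns the commanded pose from where the row before left it, along the tool's axes as they then stand; what a row does not reach is not made up. Full scale, the value 1, is 250 mm for a shift and pi/2 rad for a turn. A row lasts 1/12 s, in which the tool goes at most 41.7 mm and 7.16 degrees, less where a joint would pass 70% of its speed; a pose out of reach is approached as far as the arm can. A call with a number of a shift or a turn outside -1 to 1 is refused whole. A call with a gripper value outside its range is refused whole. The fingers move at their own pace and stop on an object; FORCE is the grip in N (left out, the last holds). Time passes only in rows, so rows that do not move let the fingers close. It gives the time, the measured TCP pose, the force, the opening and the grip force at its end, in the units of the state.
- read_state(): the state, without advancing time (a new reading comes with each control period).
- capture(name): name is "side" or "top"; returns a dict with "frame" (384x512x3 uint8, red, green, blue), "mtx" (3x3 intrinsics, pixels), "position" and "attitude" of the camera in the world. Camera axes: x right, y down, z forward; pixel columns grow to the right and rows downward; lengths in mm; the calibration is good to about 2 mm. A picture is of the moment at which its call begins. There is no depth.
- close_job(): hands the job in; it is judged then, once.
The state is a dict: "clock": time; "joints": joint angles; "qd": joint speeds; "tau": joint torques, N m; "ee_pos": TCP position; "tool_rot": TCP orientation; "contact_force": force on the tool from outside, world axes, zero at the start; "wrist_torque": the same for the moment, N m; "finger_gap": finger opening in mm; "grip_force": force on a finger pad.
Only numpy, scipy, OpenCV 4.12 (cv2) and the standard library are available. Lean on these libraries where they do the work, as an engineer would, in place of code of your own. Each camera call takes 0.05 s, during which the arm holds its last target. There are 200 camera calls.

TASK

Get the dosing syringe ready for its weighing check: set the open steel weighing cup gently on the balance, in the middle of the pan, and let go of it. Then grip the plunger of the leaning syringe, draw it straight out along the barrel without forcing it sideways until the dark ring on its shank has just come fully out of the barrel's mouth, and finish holding it there, still in your grip. Do not pull the plunger right out, and leave everything else where it is.

Things in the scene. Friction and masses are not known exactly. Their poses are not given: they have to be found in the camera images.
- cup: open steel weighing cup, round and straight-sided, 50 mm outside diameter, 45 mm tall, 3 mm wall, empty, 110 to 210 g; stands on the table in a row with the check weight and the jar, in any order. Origin: centre of its underside, z up
- balance: white table balance, 190 mm wide, 49 mm tall, fixed; its origin is on the table under the pan's centre and its controls (to 165 mm from the origin) lie towards its own -x
- pan_top (a point): centre of the upper face of the balance's round steel pan (92 mm diameter, flat, 4 mm thick, with a thin dark ring 54 mm across marking the middle); the face stands 70 mm above the table. The pan is sprung: it sinks straight down about 1 mm per newton, damped
- pan (a joint): how far the pan has sunk (m), 0 unloaded, stop at 0.013; more than 0.010 is an overload
- stand: fixed stand of the syringe, dark steel foot 130 x 110 x 14 mm with an upright behind the barrel; origin on the table near the foot's middle; the syringe leans towards its own -x, by 0.35 rad from the vertical
- barrel: white syringe barrel, 36 mm outside diameter, 100 mm long, fixed in the stand; origin at the centre of its lower end, z along its axis, outwards through the mouth (leaning 0.35 rad from upright), y level. The bore is 18 mm in diameter, with its floor 8 mm from the lower end; a plunger drawn off the axis presses on it (25 N is too much)
- mouth (a point): centre of the barrel's mouth (its upper end, 100 mm along the axis); axes as those of the barrel, z outwards
- plunger: loose plunger, 220 g give or take a third, in the bore: bright shank 16 mm in diameter, 102 mm long, then a ribbed grey round grip 26 mm in diameter, 45 mm long, on its outer end. Origin: centre of its inner end, z along its axis towards the grip. At the start it rests on the bore's floor, 92 mm inside the barrel, grip 10 to 55 mm outside the mouth; it slides back when released.
- grip (a point): point on the plunger's axis in the middle of its grip, 125 mm from its inner end; at the start 33 mm outside the mouth
- ring (a point): centre of the dark ring on the plunger's shank, 6 mm wide, its middle 52 mm from the inner end; hidden in the barrel at the start, 40 mm below the mouth; fully out once its middle is 3 mm beyond the mouth
- weight: steel check weight, 40 mm in diameter, 55 mm tall with a knob on top; leave alone
- jar: white jar with a steel cap, 52 mm in diameter, 60 mm tall, closed; leave alone
- tube_rack: white rack with capped tubes, 90 x 200 mm, 99 mm tall, at the far side; leave alone
- tips_long: open clear box of blue tips, 110 x 90 mm, about 50 mm tall, far side; leave alone
- tips_short: open clear box of yellow tips, 110 x 90 mm, about 50 mm tall, far side; leave alone
Not all that is in view belongs to the job. What is shaped like the stand but green, pink or yellow is not meant.

How it is judged (in metres and radians):
On the way, in this order (a step that is already met when the one before it is completed fails the run):
1. the weighing cup stands upright in the middle of the pan, let go (horizontal distance between cup and pan_top below 0.01 m and z of cup in the frame of pan_top between -0.004 and 0.004 m and angle between cup's own z axis and vertical below 0.08 rad and contact force between cup and pan above 0.5 N and contact force between cup and the arm below 0.1 N and contact force between cup and the fingers below 0.1 N and linear speed of cup below 0.02 m/s), for 0.3 s.
2. the plunger is gripped and drawn until its dark ring is just out of the mouth (z of ring in the frame of mouth between 0 and 0.013 m and angle between the z axis of plunger and the z axis of barrel, either way round below 0.06 rad and contact force between plunger and the fingers above 3 N and linear speed of plunger below 0.01 m/s), for 0.2 s.
At the end, for the whole second after the job is handed in: The cup stands released, upright and at rest on the pan, its middle within 10 mm of the pan's; the plunger is still in the barrel, in line with it within 0.06 rad, gripped by the fingers and still, the middle of its dark ring 0 to 13 mm outside the mouth (all of step 1 and all of step 2); the arm keeps its last pose, push and grip.
It fails at once if the pan is pressed or struck to its overload (sunk more than 10 mm) (value of joint pan above 0.01 m).
It fails at once if the plunger is drawn far too far (ring more than 40 mm out of the mouth) (z of ring in the frame of mouth above 0.04 m).
It fails at once if the plunger is forced in its barrel while it is drawn (more than 25 N between them once it has moved 5 mm) (z of ring in the frame of mouth above -0.035 m and contact force between plunger and barrel above 25 N).
It fails at once if another thing on the table is moved by more than 25 mm (distance of any of weight, jar, tube_rack, tips_long, tips_short from where it was at the start of the episode above 0.025 m).
It also fails if it takes over 54 s, if anything falls off the work surface, if the arm or the gripper's body presses on something with over 40 N, if the wrist force passes 120 N, or if a joint passes its speed limit or range.

## Working session

There is one attempt and no reset: what is moved stays moved. The work goes in short steps, Python scripts to look and compute and a shell command to move; the robot and the scene stay as the last step left them, time stands still between calls to the robot, and variables do not carry over. Pictures are saved under pics/ and viewed, at most 10 in all, crops included, and the job is handed in when it is done.

```bash
mkdir -p pics; python3 - <<'E'
from cell import *
import cv2,numpy as np
s=read_state();print({k:np.round(v,3) for k,v in s.items()})
for n in("side","top"):
    c=capture(n);print(n,c["mtx"],c["position"],c["attitude"]);cv2.imwrite(f"pics/{n}0.png",c["frame"][:,:,::-1])
E
```

```text
{'clock': np.float64(0.0), 'joints': array([ 1.16 ,  0.469, -0.049,  1.534,  0.024,  1.141, -0.082]), 'qd': array([ 0.001,  0.001, -0.   , -0.001,  0.002, -0.   , -0.002]), 'tau': array([-0.0000e+00, -5.0797e+01, -8.1000e-02, -2.3615e+01, -6.2000e-02,
        3.8000e-02,  0.0000e+00]), 'ee_pos': array([ 251.272, -625.857,  221.491]), 'tool_rot': array([-3.083e+00, -5.960e-01,  1.000e-03]), 'contact_force': array([-0.304, -0.602,  0.432]), 'wrist_torque': array([ 0.06 , -0.015,  0.053]), 'grip_force': np.float64(0.0), 'finger_gap': np.float64(87.191)}
side [[362.88140951   0.         255.144962  ]
 [  0.         362.88140951 192.73193827]
 [  0.           0.           1.        ]] [508.59329547 689.42379497 735.37779957] [-0.18191158  2.77196524 -1.35673395]
top [[492.60050733   0.         256.97808109]
 [  0.         492.60050733 182.69735468]
 [  0.           0.           1.        ]] [ 436.56748545  -79.61237352 1565.14280482] [-2.1416213   2.18143339 -0.11499239]
```

View pics/side0.png

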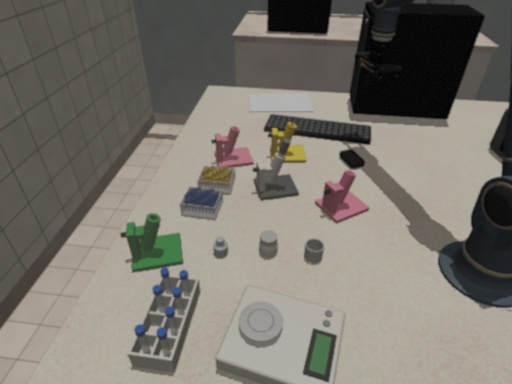

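View pics/top0.png

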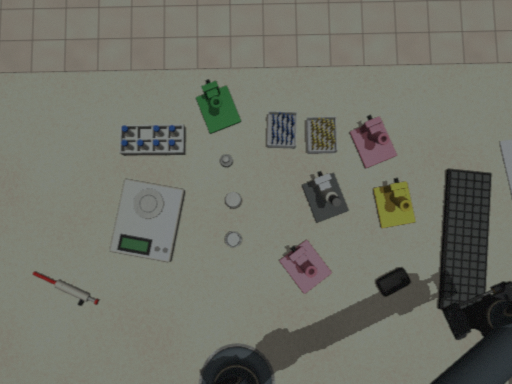

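Side view: candidates for the cup are the weight (220,247), the jar (268,242) and the open dark-mouthed cup (314,250). For the stand: green (155,245), pink (232,150), yellow (288,148), pink (342,200) and dark grey (275,180). In the top view these are: weight (226,160), jar (233,200), cup (233,239), dark stand (325,197), pan (149,203). I choose the cup at side (314,250) and the dark stand at side (275,180), and check both in a crop.

```bash
cat > h.py <<'E'
from cell import *
import cv2,numpy as np
from scipy.spatial.transform import Rotation as R
def ray(c,u,v):
    d=R.from_rotvec(c["attitude"]).as_matrix()@np.linalg.inv(c["mtx"])@[u,v,1]
    return np.array(c["position"]),d/np.linalg.norm(d)
def plane(c,u,v,z):
    p,d=ray(c,u,v);return p+d*(z-p[2])/d[2]
def tri(*cs):
    A=np.zeros((3,3));b=np.zeros(3);L=[ray(*x) for x in cs]
    for p,d in L:
        M=np.eye(3)-np.outer(d,d);A+=M;b+=M@p
    X=np.linalg.solve(A,b);return X,[np.linalg.norm(np.cross(X-p,d)) for p,d in L]
def proj(c,X):
    q=R.from_rotvec(c["attitude"]).as_matrix().T@(np.array(X)-c["position"]);q=c["mtx"]@q;return q[:2]/q[2]
E
python3 - <<'E'
from h import *
s=capture("side");t=capture("top")
def crop(c,u,v,w,h,k): return cv2.resize(c["frame"][v:v+h,u:u+w,::-1],(w*k,h*k),interpolation=cv2.INTER_CUBIC)
a=np.hstack([crop(s,248,146,66,50,6),crop(s,282,232,66,50,6)])
b=np.hstack([crop(t,295,165,66,50,6),crop(t,205,220,66,50,6)])
cv2.imwrite("pics/crops.png",np.vstack([a,b]))
for n,c,u,v,z in [("cup top",t,233,239,45),("cup side",s,314.5,244,45),("jar",t,233,200,60),("weight",t,226,160,50),("pan t",t,149.5,204,70),("pan s",s,261,324,70)]: print(n,plane(c,u,v,z).round(0))
E
```

```text
cup top [434.   3.  45.]
cup side [435.   5.  45.]
jar [553.   1.  60.]
weight [679.  22.  50.]
pan t [545. 255.  70.]
pan s [546. 271.  70.]
```

View pics/crops.png

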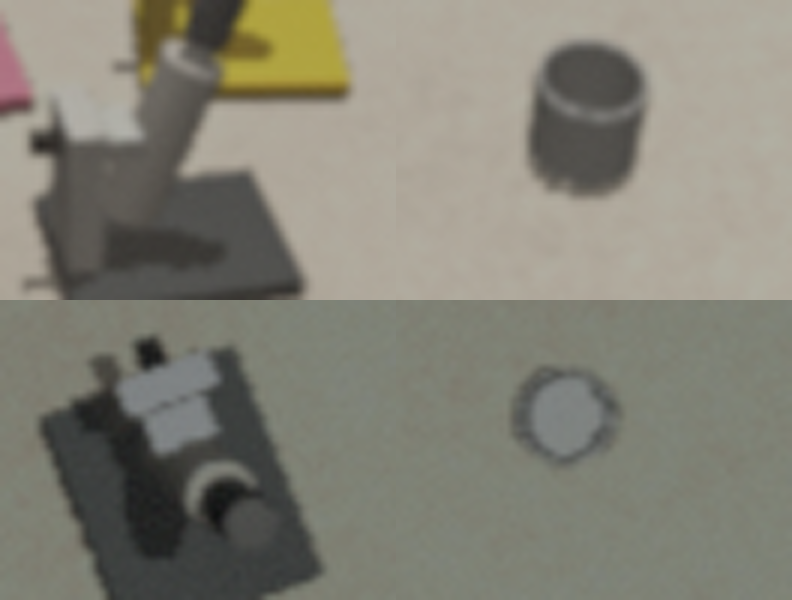

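The crops confirm the choice: the open cup has its rim at about side (314.5,245) and top (233,239). The dark stand has the white-mouthed barrel, with the mouth at side (279,156) and the grip end at top (336,202). Next I measure the pan, the grip and the foot edges finely.

```bash
python3 - <<'E'
from h import *
s=capture("side");t=capture("top")
def crop(c,u,v,w,h,k): return cv2.resize(c["frame"][v:v+h,u:u+w,::-1],(w*k,h*k),interpolation=cv2.INTER_CUBIC)
def boost(x): return cv2.convertScaleAbs(x,alpha=1.5,beta=-20)
a=np.hstack([crop(s,258,130,50,37,8),crop(s,236,298,50,37,8)])
b=np.hstack([crop(t,310,178,50,37,8),crop(t,124,185,50,37,8)])
cv2.imwrite("pics/crops2.png",boost(np.vstack([a,b])))
g=t["frame"].astype(int).sum(2)
m=(g<230).astype(np.uint8);m[:,:295]=0;m[:,355:]=0;m[:165]=0;m[228:]=0
cs=max(cv2.findContours(m,0,2)[0],key=cv2.contourArea);r=cv2.minAreaRect(cs);print(r)
P=np.array([plane(t,u,v,14) for u,v in cv2.boxPoints(r)]);print(P.round(0))
for e in np.diff(P,axis=0)[:2]:print(np.linalg.norm(e),np.degrees(np.arctan2(e[1],e[0])))
# balance body white rectangle in the top view
f=t["frame"].astype(int);print(f[250,115:190:8].tolist(),f[203,149])
E
```

```text
((323.50494384765625, 194.95050048828125), (46.190399169921875, 34.62054443359375), 69.14553833007812)
[[ 618. -207.   14.]
 [ 655. -311.   14.]
 [ 517. -358.   14.]
 [ 481. -255.   14.]]
110.35278644364169 -70.14490737336911
145.74970079845278 -161.2365607824709
[[125, 127, 125], [55, 56, 55], [30, 35, 31], [44, 70, 48], [25, 35, 26], [93, 94, 91], [90, 91, 89], [98, 97, 89], [125, 129, 118], [126, 132, 118]] [121 123 119]
```

View pics/crops2.png

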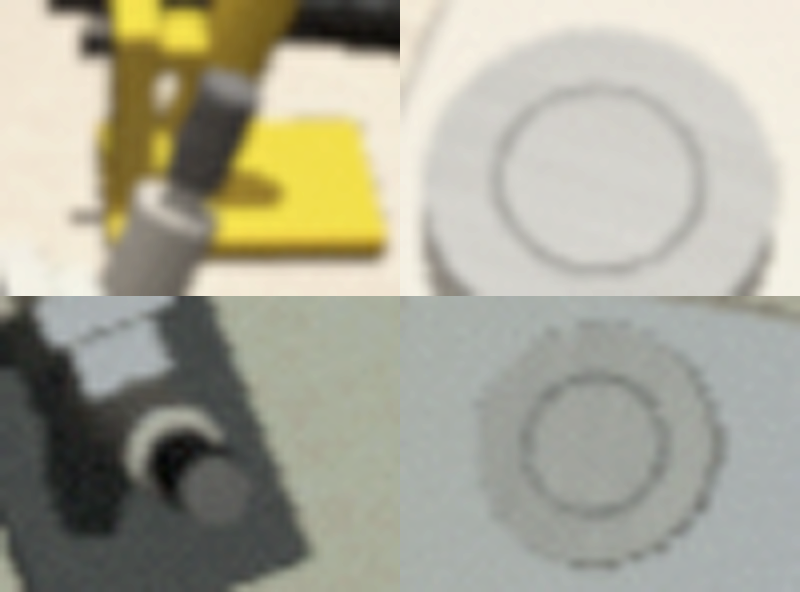

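The crop shows the pan ring centred at side (260.5,320) and top (148,203). The grip end is at side (286.5,140.5) and top (336.5,201.5), and the mouth at side (279,155.5) and top (331.5,197.5).

```bash
python3 - <<'E'
from h import *
s=capture("side");t=capture("top")
for n,a,b in [("pan",(260.5,319.8),(148,203.1)),("cup",(314.3,245),(233,239)),("end",(286.5,140.4),(336.5,201.5)),("mouth",(279.3,155.4),(331.5,197.4))]:
    X,r=tri((s,*a),(t,*b));print(n,X.round(1),np.round(r,1))
    if n=="end":E=X
    if n=="mouth":M=X
d=E-M;print(np.linalg.norm(d),np.arccos(d[2]/np.linalg.norm(d)),np.degrees(np.arctan2(d[1],d[0])))
print("pan",plane(s,260.5,319.8,70),plane(t,148,203.1,70));print("cup",plane(s,314.3,245,45),plane(t,233,239,45))
st=read_state();print(R.from_rotvec(st["tool_rot"]).as_matrix().round(3))
E
```

```text
pan [548.  260.   67.6] [0.1 0.1]
cup [434.5   3.6  40.3] [0.1 0.1]
end [ 534.3 -297.2  177. ] [0.2 0.2]
mouth [ 551.9 -291.2  124.6] [1.5 1.5]
55.53681847273252 0.34203669035503165 -161.29600759984828
pan [547.91306911 261.49674267  70.        ] [547.69632073 259.43820804  70.        ]
cup [435.19028178   8.25594864  45.        ] [434.41097936   3.37420545  45.        ]
[[ 0.928  0.373 -0.   ]
 [ 0.373 -0.928  0.   ]
 [ 0.    -0.    -1.   ]]
```

Cross-checks hold: mouth to grip end measures 55.5 mm (55 given), lean 0.342 rad (0.35 given), and pan and cup heights are within 5 mm. Cup ≈ (434.5,4.5), pan ≈ (548,260), mouth ≈ (552,-291,125), lean azimuth ≈ -161°. Moving now.

```bash
python3 -m jog '0 .16 0 0 0 0 0; 0 .16 0 0 0 0 0; 0 .16 0 0 0 0 0; 0 .16 0 0 0 0 0; 0 .16 0 0 0 0 0' 20
python3 -m jog '0 .16 0 0 0 0 0; 0 .05 -.155 0 0 0 0; 0 .05 -.155 0 0 0 0; 0 .05 -.155 0 0 0 0; 0 .05 -.155 0 0 0 0'
python3 -m jog '0 .05 -.155 0 0 0 0; 0 .05 -.155 0 0 0 0; 0 .05 -.155 0 0 0 0; 0 .05 -.155 0 0 0 0; 0 .05 -.155 0 0 0 0'
python3 -m jog '0 .05 -.155 0 0 0 0; 0 .05 -.155 0 0 0 0; 0 .05 -.155 0 0 0 0; 0 .05 -.155 0 0 0 0; 0 0 0 0 0 0 0'
python3 -m jog '0 0 0 0 0 0 0; 0 0 0 0 0 0 0; 0 0 0 0 0 0 0'
cat > go.py <<'E'
from h import *
import sys
# remaining shift to a world target, in tool mm and in row units; tool axes
def need(T,Rt=None):
    s=read_state();Rm=R.from_rotvec(s["tool_rot"]).as_matrix()
    d=Rm.T@(np.array(T)-s["ee_pos"]);print("t",round(float(s["clock"]),2),"pos",np.round(s["ee_pos"],1),"gap",round(float(s["finger_gap"]),1),"gf",round(float(s["grip_force"]),1),"F",np.round(s["contact_force"],1))
    print("mm",d.round(1),"units",(d/250).round(4));print("axes z",Rm[:,2].round(3),"y",Rm[:,1].round(3),"q",np.round(s["joints"],2))
    if Rt is not None:
        w=R.from_matrix(Rm.T@Rt).as_rotvec();print("rot",w.round(3),"units",(w/(np.pi/2)).round(3))
E
python3 -c "from go import *;need([434.5,4.5,16])"
```

```text
clock: 0.82
ee_pos: [438.7, -551.0, 222.8]
tool_rot: [3.084, 0.596, 0.0]
contact_force: [-0.5, -0.9, 0.7]
finger_gap: 87.3
grip_force: 0.0
clock: 1.23
ee_pos: [462.8, -372.5, 222.2]
tool_rot: [-3.084, -0.596, 0.0]
contact_force: [1.0, -0.3, 0.6]
finger_gap: 87.3
grip_force: 0.0
clock: 1.65
ee_pos: [448.2, -169.6, 222.8]
tool_rot: [3.084, 0.596, 0.001]
contact_force: [0.9, -1.1, -0.3]
finger_gap: 86.8
grip_force: 0.0
clock: 2.07
ee_pos: [436.7, -0.7, 223.3]
tool_rot: [-3.078, -0.615, -0.003]
contact_force: [-0.5, 0.4, 0.1]
finger_gap: 86.9
grip_force: 0.0
clock: 2.32
ee_pos: [437.5, -10.5, 222.5]
tool_rot: [3.085, 0.592, -0.0]
contact_force: [0.5, -0.1, 0.5]
finger_gap: 87.2
grip_force: 0.0
t 2.32 pos [437.5 -10.5 222.5] gap 87.2 gf 0.0 F [ 0.5 -0.1  0.5]
mm [  2.8 -15.2 206.5] units [ 0.0112 -0.0606  0.826 ]
axes z [ 0. -0. -1.] y [ 0.37  -0.929  0.   ] q [ 0.29  0.1  -0.39  2.05  0.05  1.   -1.31]
```

```bash
python3 -m jog '0 .011 -.061 0 0 0 0; 0 0 0 .12 0 0 0; 0 0 0 .12 0 0 0; 0 0 0 .12 0 0 0; 0 0 0 .12 0 0 0'
python3 -m jog '0 0 0 .12 0 0 0; 0 0 0 .06 0 0 0; 0 0 0 0 0 0 0; 0 0 0 0 0 0 0' >/dev/null
python3 - <<'E'
from go import *
need([434.5,4.5,16])
s=capture("side");t=capture("top");k=lambda c,u,v:cv2.resize(c["frame"][v:v+60,u:u+80,::-1],(400,300),interpolation=2)
cv2.imwrite("pics/g1.png",np.hstack([k(s,275,215),k(t,195,205)]))
E
```

```text
clock: 2.73
ee_pos: [434.6, 4.4, 101.5]
tool_rot: [3.085, 0.59, 0.002]
contact_force: [0.3, -0.7, -0.6]
finger_gap: 86.5
grip_force: 0.0
t 3.07 pos [434.1   5.   57.1] gap 86.8 gf 0.0 F [1.2 0.8 0.6]
mm [ 0.2  0.7 41.1] units [0.0009 0.0027 0.1643]
axes z [-0.002 -0.    -1.   ] y [ 0.37  -0.929 -0.   ] q [ 0.19  0.35 -0.36  2.22  0.21  0.6  -1.51]
```

View pics/g1.png

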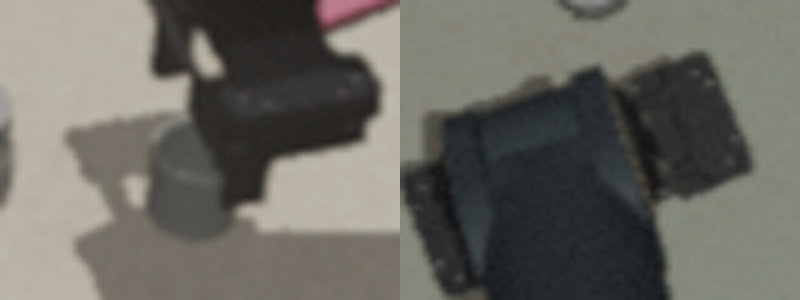

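The picture shows the near finger in front of the cup (side crop about 245,150), with the cup lying between the fingers. Going down and closing.

```bash
python3 -m jog '0 0 0 .05 0 0 0; 0 0 0 .05 0 0 0; 0 0 0 .04 0 0 0; 0 0 0 .024 0 0 0; 0 0 0 0 0 0 0'
python3 -m jog '.3 0 0 0 0 0 0; .4 0 0 0 0 0 0; .6 0 0 0 0 0 0; .6 0 0 0 0 0 0; .6 0 0 0 0 0 0' 20
python3 -m jog '.6 0 0 0 0 0 0; .6 0 0 0 0 0 0; .6 0 0 0 0 0 0; .6 0 0 0 0 0 0; .6 0 0 0 0 0 0' 20
```

```text
clock: 3.58
ee_pos: [434.1, 6.0, 16.2]
tool_rot: [3.084, 0.596, -0.001]
contact_force: [0.3, 0.3, -0.4]
finger_gap: 86.9
grip_force: 0.0
clock: 4.0
ee_pos: [434.5, 6.2, 16.9]
tool_rot: [3.084, 0.596, 0.001]
contact_force: [1.5, -0.6, -0.2]
finger_gap: 61.5
grip_force: 0.0
clock: 4.42
ee_pos: [434.5, 6.0, 16.7]
tool_rot: [3.084, 0.596, 0.001]
contact_force: [0.1, -1.2, 2.6]
finger_gap: 48.9
grip_force: 20.0
```

```bash
python3 -m jog '.6 0 0 -.06 0 0 0; .6 0 0 -.1 0 0 0; .6 0 0 -.1 0 0 0; .6 0 0 -.1 0 0 0; .6 0 0 -.1 0 0 0'
python3 -m jog '.6 .05 -.05 0 0 0 0; .6 .1 -.1 0 0 0 0; .6 .1 -.1 0 0 0 0; .6 .1 -.1 0 0 0 0; .6 .1 -.1 0 0 0 0' >/dev/null
python3 -m jog '.6 .1 -.1 0 0 0 0; .6 .1 -.1 0 0 0 0; .6 .1 -.09 0 0 0 0; .6 .04 -.03 0 0 0 0; .6 0 0 0 0 0 0'
python3 -m jog '.6 0 0 0 0 0 0; .6 0 0 0 0 0 0'>/dev/null
python3 - <<'E'
from go import *
need([548,260,86.5])
s=capture("side")
cv2.imwrite("pics/g2.png",cv2.resize(s["frame"][250:384,190:350,::-1],(800,670))[:600])
E
```

```text
clock: 4.83
ee_pos: [433.3, 6.4, 132.2]
tool_rot: [-3.084, -0.596, 0.002]
contact_force: [1.0, 0.2, -2.2]
finger_gap: 48.9
grip_force: 20.0
clock: 5.67
ee_pos: [545.7, 262.6, 130.8]
tool_rot: [-3.08, -0.603, 0.0]
contact_force: [-0.2, -0.8, -1.6]
finger_gap: 48.9
grip_force: 20.0
t 5.83 pos [545.  256.4 130.7] gap 48.8 gf 20.0 F [-0.8  0.1 -1.2]
mm [ 4.3 -2.3 44.2] units [ 0.017  -0.009   0.1767]
axes z [-0.002 -0.002 -1.   ] y [ 0.371 -0.928  0.001] q [-0.19  0.48 -0.44  1.78  0.25  0.93 -1.92]
```

View pics/g2.png

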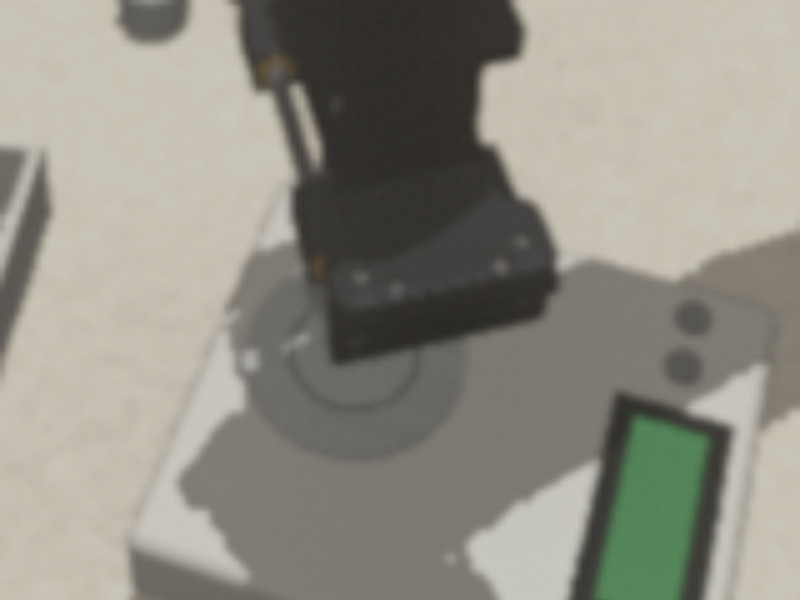

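The hand hides the cup over the pan (pan ring at crop 355,355). Nudge it onto the centre, then lower it gently.

```bash
python3 -m jog '.6 .017 -.01 .05 0 0 0; .6 0 0 .05 0 0 0; .6 0 0 .03 0 0 0; .6 0 0 .02 0 0 0; .6 0 0 0 0 0 0'
python3 -m jog '.6 0 0 .01 0 0 0; .6 0 0 .01 0 0 0; .6 0 0 .004 0 0 0; .6 0 0 0 0 0 0; .6 0 0 0 0 0 0'
python3 -c "from go import *;need([548,260,85.8])"
```

```text
clock: 6.3
ee_pos: [547.6, 261.4, 91.9]
tool_rot: [3.083, 0.596, -0.006]
contact_force: [-0.4, 0.6, -1.4]
finger_gap: 49.0
grip_force: 20.0
clock: 6.72
ee_pos: [548.9, 262.4, 88.3]
tool_rot: [3.085, 0.596, 0.001]
contact_force: [0.2, -0.6, -1.3]
finger_gap: 48.9
grip_force: 20.0
t 6.72 pos [548.9 262.4  88.3] gap 48.9 gf 20.0 F [ 0.2 -0.6 -1.3]
mm [-1.8  1.9  2.5] units [-0.0071  0.0076  0.0098]
axes z [ 0.  0. -1.] y [ 0.373 -0.928  0.   ] q [-0.21  0.54 -0.42  1.8   0.28  0.85 -1.95]
```

```bash
python3 -m jog '.6 -.004 .004 .004 0 0 0; .6 0 0 .004 0 0 0; .6 0 0 .002 0 0 0; .6 0 0 0 0 0 0; .6 0 0 0 0 0 0'
python3 -m jog '.6 0 0 .002 0 0 0; .6 0 0 .002 0 0 0; .6 0 0 0 0 0 0; .6 0 0 0 0 0 0; .6 0 0 0 0 0 0'
python3 -c "from go import *;need([548,260,85.8])"
```

```text
clock: 7.13
ee_pos: [548.4, 260.9, 85.6]
tool_rot: [3.084, 0.596, 0.0]
contact_force: [-0.2, -0.0, 1.3]
finger_gap: 48.8
grip_force: 20.0
clock: 7.55
ee_pos: [548.4, 260.9, 84.6]
tool_rot: [3.084, 0.596, 0.0]
contact_force: [0.3, -0.9, 0.9]
finger_gap: 48.9
grip_force: 20.0
t 7.55 pos [548.4 260.9  84.6] gap 48.9 gf 20.0 F [ 0.3 -0.9  0.9]
mm [-0.7  0.7 -1.2] units [-0.0028  0.0028 -0.0046]
axes z [ 0. -0. -1.] y [ 0.372 -0.928  0.   ] q [-0.21  0.54 -0.42  1.81  0.28  0.85 -1.95]
```

The force flipped from -1.3 to +0.9 N, so the cup is on the pan. Opening gently and rising.

```bash
python3 -m jog '.4 0 0 0 0 0 0; .35 0 0 0 0 0 0; .3 0 0 0 0 0 0; .2 0 0 0 0 0 0; 0 0 0 0 0 0 0'
python3 -m jog '0 0 0 0 0 0 0; 0 0 0 0 0 0 0; 0 0 0 0 0 0 0; 0 0 0 0 0 0 0; 0 0 0 0 0 0 0'
python3 -m jog '0 0 0 -.04 0 0 0; 0 0 0 -.08 0 0 0; 0 0 0 -.12 0 0 0; 0 0 0 -.15 0 0 0; 0 0 0 -.15 0 0 0'
python3 -m jog '0 0 .16 0 0 0 0; 0 0 .16 0 0 0 0; 0 0 .16 0 0 0 0; 0 0 .16 0 0 0 0; 0 0 .16 0 0 0 0'
python3 - <<'E'
from go import *
need([530,-220,260])
s=capture("side");t=capture("top");k=lambda c,u,v:cv2.resize(c["frame"][v:v+60,u:u+80,::-1],(400,300),interpolation=2)
cv2.imwrite("pics/g3.png",np.vstack([k(s,220,280),k(t,108,173)]))
E
```

```text
clock: 7.97
ee_pos: [548.2, 261.2, 84.5]
tool_rot: [-3.084, -0.596, -0.0]
contact_force: [0.5, 0.2, 0.8]
finger_gap: 67.5
grip_force: 0.0
clock: 8.38
ee_pos: [548.3, 261.0, 84.5]
tool_rot: [3.084, 0.596, 0.0]
contact_force: [0.5, 0.5, -0.5]
finger_gap: 86.4
grip_force: 0.0
clock: 8.8
ee_pos: [547.7, 260.9, 221.3]
tool_rot: [3.084, 0.597, -0.002]
contact_force: [1.1, 0.1, -1.3]
finger_gap: 86.7
grip_force: 0.0
clock: 9.22
ee_pos: [623.3, 73.7, 220.8]
tool_rot: [3.084, 0.597, 0.002]
contact_force: [0.4, -0.4, -0.0]
finger_gap: 87.2
grip_force: 0.0
t 9.22 pos [623.3  73.7 220.8] gap 87.2 gf 0.0 F [ 0.4 -0.4 -0. ]
mm [-196.   237.8  -39.3] units [-0.784   0.951  -0.1573]
axes z [ 0.001 -0.    -1.   ] y [ 0.373 -0.928  0.001] q [ 0.11  0.42 -0.4   1.64  0.18  1.11 -1.53]
```

View pics/g3.png

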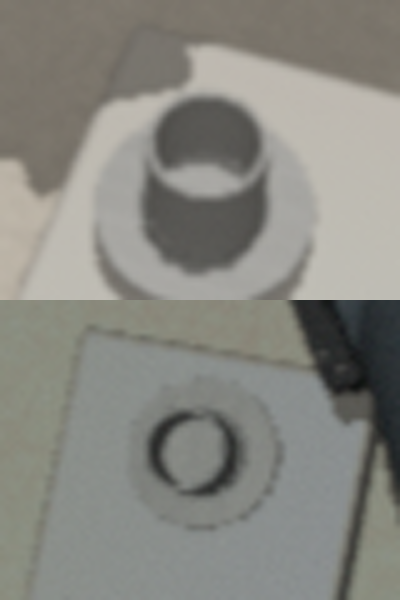

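The cup stands upright on the pan, with its rim centre at side (261.1,308.7) and top (146.3,202.9). Checking the offset, and working out the plunger approach: tool z = -axis, y level.

```bash
cat > pl.py <<'E'
from go import *
t_,a=0.35,np.radians(-161)
AX=np.array([np.sin(t_)*np.cos(a),np.sin(t_)*np.sin(a),np.cos(t_)])
Y=np.array([-np.sin(a),np.cos(a),0])  # (.326,-.946,0)
RT=np.column_stack([np.cross(Y,-AX),Y,-AX])
# axis point: average of mouth and end (27.5 out)
C=(np.array([534.3,-297.2,177.0])+[551.9,-291.2,124.6])/2
M=C-27.5*AX
def tcp(out,grasp=True): return M+AX*(out-19)   # grasp point 'out' mm beyond the mouth
E
python3 - <<'E'
from pl import *
s=capture("side");t=capture("top")
print(plane(s,261.1,308.7,113.5),plane(t,146.3,202.9,113.5),"pan",548,260.2)
print("M",M,"AX",AX)
need(tcp(120),RT);need(tcp(35))
E
```

```text
[547.02411765 264.8055945  113.5       ] [545.1485331  254.60883475 113.5       ] pan 548 260.2
M [ 552.01594678 -291.12999333  124.9672504 ] AX [-0.32421625 -0.11163661  0.93937271]
t 9.42 pos [623.1  73.8 220. ] gap 86.9 gf 0.0 F [-0.3  1.4  0.7]
mm [-2.355e+02  3.112e+02  1.000e-01] units [-9.4190e-01  1.2449e+00  4.0000e-04]
axes z [ 0.  0. -1.] y [ 0.369 -0.929  0.   ] q [ 0.11  0.42 -0.4   1.64  0.18  1.11 -1.53]
rot [-0.008  0.35   0.046] units [-0.005  0.223  0.029]
t 9.42 pos [623.1  73.8 220. ] gap 86.9 gf 0.0 F [-0.3  1.4  0.7]
mm [-206.4  312.6   80. ] units [-0.8255  1.2503  0.3199]
axes z [ 0.  0. -1.] y [ 0.369 -0.929  0.   ] q [ 0.11  0.42 -0.4   1.64  0.18  1.11 -1.53]
```

```bash
python3 -m jog '0 -.094 .1245 0 0 0 0; 0 -.094 .1245 0 0 0 0; 0 -.094 .1245 0 0 0 0; 0 -.094 .1245 0 0 0 0; 0 -.094 .1245 0 0 0 0'>/dev/null
python3 -m jog '0 -.094 .1245 0 0 0 0; 0 -.094 .1245 0 0 0 0; 0 -.094 .1245 0 0 0 0; 0 -.094 .1245 0 0 0 0; 0 -.094 .1245 0 0 0 0'>/dev/null
python3 -m jog '0 0 0 0 0 .074 .01; 0 0 0 0 0 .074 .01; 0 0 0 0 0 .074 .01; 0 0 0 0 0 0 0; 0 0 0 0 0 0 0'
python3 -c "
from pl import *
need(tcp(120),RT);need(tcp(35))"
```

```text
clock: 10.67
ee_pos: [519.7, -300.6, 219.7]
tool_rot: [-2.989, -0.503, -0.521]
contact_force: [0.9, 0.5, -0.0]
finger_gap: 86.9
grip_force: 0.0
t 10.67 pos [ 519.7 -300.6  219.7] gap 86.9 gf 0.0 F [ 0.9  0.5 -0. ]
mm [-0.9  1.5 -0.5] units [-0.0035  0.0061 -0.0019]
axes z [ 0.318  0.119 -0.941] y [ 0.329 -0.944 -0.009] q [ 0.91  0.3  -0.38  1.87 -0.23  0.8  -0.53]
rot [-0.009  0.003  0.   ] units [-0.006  0.002  0.   ]
t 10.67 pos [ 519.7 -300.6  219.7] gap 86.9 gf 0.0 F [ 0.9  0.5 -0. ]
mm [-0.6  2.3 84.5] units [-0.0023  0.0093  0.3381]
axes z [ 0.318  0.119 -0.941] y [ 0.329 -0.944 -0.009] q [ 0.91  0.3  -0.38  1.87 -0.23  0.8  -0.53]
```

```bash
python3 -m jog '0 -.003 .007 .06 -.004 0 0; 0 0 0 .08 0 0 0; 0 0 0 .06 0 0 0; 0 0 0 .04 0 0 0; 0 0 0 0 0 0 0'
python3 -m jog '0 0 0 .04 0 0 0; 0 0 0 .035 0 0 0; 0 0 0 .02 0 0 0; 0 0 0 0 0 0 0; 0 0 0 0 0 0 0'
python3 - <<'E'
from pl import *
need(tcp(35),RT)
s=capture("side");t=capture("top");k=lambda c,u,v:cv2.resize(c["frame"][v:v+60,u:u+80,::-1],(400,300),interpolation=2)
cv2.imwrite("pics/g4.png",np.hstack([k(s,245,110),k(t,300,165)]))
E
```

```text
clock: 11.08
ee_pos: [541.6, -292.1, 161.4]
tool_rot: [-2.99, -0.512, -0.523]
contact_force: [-0.5, 0.5, -0.4]
finger_gap: 86.9
grip_force: 0.0
clock: 11.5
ee_pos: [547.5, -293.2, 140.5]
tool_rot: [-2.994, -0.503, -0.526]
contact_force: [-0.3, 0.7, 0.4]
finger_gap: 86.8
grip_force: 0.0
t 11.5 pos [ 547.5 -293.2  140.5] gap 86.8 gf 0.0 F [-0.3  0.7  0.4]
mm [-0.7 -0.5  0.2] units [-0.0027 -0.002   0.001 ]
axes z [ 0.322  0.114 -0.94 ] y [ 0.327 -0.945 -0.002] q [ 0.85  0.41 -0.37  1.91 -0.2   0.63 -0.56]
rot [-0.003  0.002  0.001] units [-0.002  0.001  0.001]
```

View pics/g4.png

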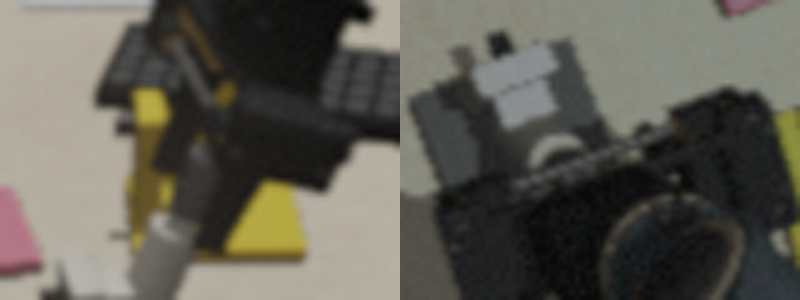

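The grip lies between the fingers (side crop 195,185), above the white mouth (170,225). Closing and watching the side force.

```bash
python3 -m jog '.3 0 0 0 0 0 0; .5 0 0 0 0 0 0; .6 0 0 0 0 0 0; .7 0 0 0 0 0 0; .9 0 0 0 0 0 0' 20
python3 -m jog '.9 0 0 0 0 0 0; .9 0 0 0 0 0 0; .9 0 0 0 0 0 0; .9 0 0 0 0 0 0; .9 0 0 0 0 0 0' 20
python3 -c "
from pl import *
need(tcp(35),RT);s=read_state();Rm=R.from_rotvec(s['tool_rot']).as_matrix();print('Ftool',Rm.T@s['contact_force'],Rm.T@s['wrist_torque'])"
```

```text
clock: 12.02
ee_pos: [547.5, -293.3, 140.7]
tool_rot: [-2.995, -0.503, -0.527]
contact_force: [0.2, 0.3, -0.4]
finger_gap: 61.3
grip_force: 0.0
clock: 12.43
ee_pos: [547.5, -293.2, 140.6]
tool_rot: [-2.995, -0.503, -0.527]
contact_force: [-0.2, 0.7, -0.2]
finger_gap: 28.3
grip_force: 0.0
t 12.43 pos [ 547.5 -293.2  140.6] gap 28.3 gf 0.0 F [-0.2  0.7 -0.2]
mm [-0.7 -0.5  0.4] units [-0.0028 -0.002   0.0014]
axes z [ 0.322  0.114 -0.94 ] y [ 0.327 -0.945 -0.002] q [ 0.85  0.41 -0.37  1.91 -0.2   0.63 -0.56]
rot [-0.003  0.001  0.001] units [-0.002  0.001  0.001]
Ftool [-0.03936452 -0.67739445  0.24771522] [ 0.01826707 -0.43143399  0.02384003]
```

```bash
python3 -m jog '.9 0 0 0 0 0 0; .9 0 0 0 0 0 0; .9 0 0 0 0 0 0' 20
python3 -c "
from pl import *
need(tcp(35),RT);s=read_state();Rm=R.from_rotvec(s['tool_rot']).as_matrix();print('Ftool',Rm.T@s['contact_force'],Rm.T@s['wrist_torque'])"
```

```text
clock: 12.68
ee_pos: [547.4, -292.6, 140.6]
tool_rot: [-2.994, -0.504, -0.526]
contact_force: [-1.1, 1.3, 2.9]
finger_gap: 25.3
grip_force: 20.0
t 12.68 pos [ 547.4 -292.6  140.6] gap 25.3 gf 20.0 F [-1.1  1.3  2.9]
mm [-0.8  0.1  0.3] units [-0.0032  0.0006  0.0013]
axes z [ 0.322  0.115 -0.94 ] y [ 0.328 -0.945 -0.003] q [ 0.85  0.41 -0.37  1.91 -0.2   0.63 -0.56]
rot [-0.004  0.002  0.001] units [-0.002  0.001  0.001]
Ftool [ 0.45211084 -1.63191712 -2.92622334] [ 0.58888069 -0.35716733  0.02006279]
```

Gripped (25.3 mm on the 26 mm grip) with little side force. Drawing slowly.

```bash
cat > f.py <<'E'
from pl import *
s=read_state();Rm=R.from_rotvec(s['tool_rot']).as_matrix()
print('out',((s['ee_pos']-np.array([547.45,-293.1,140.6]))@AX).round(1),'Ftool',(Rm.T@s['contact_force']).round(1),(Rm.T@s['wrist_torque']).round(2),'gap',s['finger_gap'],'z',Rm[:,2].round(3))
E
python3 -m jog '.9 0 0 -.008 0 0 0; .9 0 0 -.012 0 0 0; .9 0 0 -.012 0 0 0; .9 0 0 -.008 0 0 0; .9 0 0 0 0 0 0'>/dev/null; python3 f.py
python3 -m jog '.9 0 0 0 0 0 0; .9 0 0 0 0 0 0'>/dev/null; python3 f.py
```

```text
out 10.2 Ftool [ 1.1 -2.3  0.8] [ 0.75 -0.18  0.01] gap 25.413667980171674 z [ 0.322  0.114 -0.94 ]
out 10.1 Ftool [ 0.1 -3.4 -0.5] [ 0.89 -0.19 -0.  ] gap 25.182677346375378 z [ 0.322  0.114 -0.94 ]
```

```bash
python3 -m jog '.9 0 -.002 -.012 0 0 0; .9 0 0 -.014 0 0 0; .9 0 0 -.014 0 0 0; .9 0 0 -.01 0 0 0; .9 0 0 0 0 0 0'>/dev/null; python3 f.py
python3 -m jog '.9 0 0 0 0 0 0; .9 0 0 0 0 0 0'>/dev/null; python3 f.py
```

```text
out 23.1 Ftool [-0.3 -2.3  0.2] [ 0.77 -0.22 -0.05] gap 25.338438552959143 z [ 0.322  0.114 -0.94 ]
out 22.8 Ftool [ 1.4 -2.1  0.6] [ 0.78 -0.24  0.01] gap 25.50732418500608 z [ 0.322  0.114 -0.94 ]
```

```bash
python3 -m jog '.9 0 -.002 -.012 0 0 0; .9 0 0 -.014 0 0 0; .9 0 0 -.014 0 0 0; .9 0 0 -.01 0 0 0; .9 0 0 0 0 0 0'>/dev/null; python3 f.py
python3 -m jog '.9 0 0 -.01 0 0 0; .9 0 0 -.014 0 0 0; .9 0 0 -.012 0 0 0; .9 0 0 -.006 0 0 0; .9 0 0 0 0 0 0'>/dev/null; python3 f.py
python3 -m jog '.9 0 0 0 0 0 0; .9 0 0 0 0 0 0; .9 0 0 0 0 0 0'>/dev/null; python3 f.py
python3 - <<'E'
from h import *
s=capture("side")
cv2.imwrite("pics/g5.png",cv2.resize(s["frame"][112:166,245:317,::-1],(792,594),interpolation=2))
E
```

```text
out 35.7 Ftool [-0.3 -1.6  2.5] [ 0.45 -0.43  0.01] gap 25.582017417779056 z [ 0.323  0.113 -0.94 ]
out 46.0 Ftool [-0.8 -1.4  2. ] [ 0.21 -0.46 -0.02] gap 25.577549399797864 z [ 0.323  0.113 -0.94 ]
out 45.5 Ftool [-0.9 -1.3  2.3] [ 0.07 -0.5   0.07] gap 25.491885422549 z [ 0.322  0.113 -0.94 ]
```

View pics/g5.png

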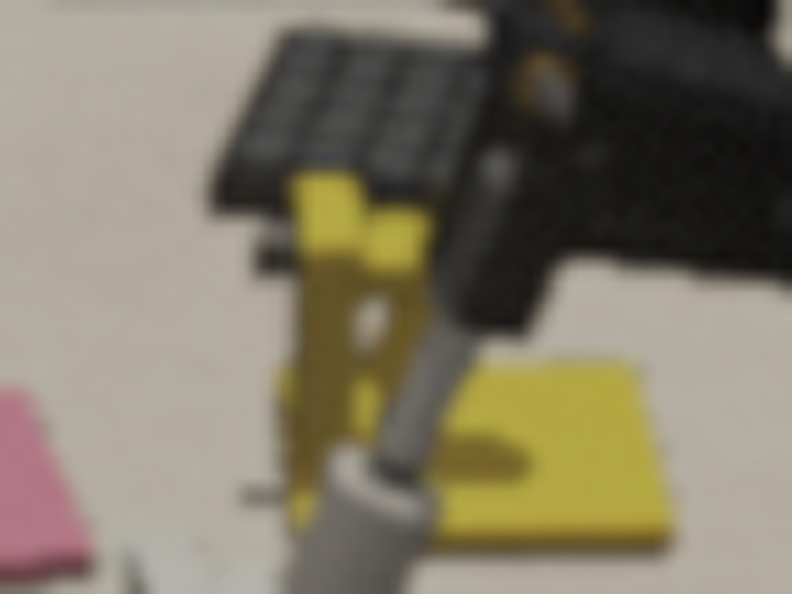

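The dark ring shows right at the mouth (crop 395,468), apparently 3 to 5 mm out. I'll add about 2 mm to centre it in the window, then check.

```bash
python3 -m jog '.9 0 0 -.004 0 0 0; .9 0 0 -.004 0 0 0; .9 0 0 0 0 0 0; .9 0 0 0 0 0 0; .9 0 0 0 0 0 0'>/dev/null; python3 f.py
python3 -m jog '.9 0 0 0 0 0 0; .9 0 0 0 0 0 0; .9 0 0 0 0 0 0; .9 0 0 0 0 0 0; .9 0 0 0 0 0 0'; python3 f.py
python3 - <<'E'
from h import *
s=capture("side")
a=cv2.resize(s["frame"][130:166,265:313,::-1],(800,600),interpolation=2)
b=cv2.resize(s["frame"][280:340,220:300,::-1],(240,180),interpolation=2);a[:180,:240]=b
cv2.imwrite("pics/g6.png",a)
E
```

```text
out 47.5 Ftool [-1.3  0.7  2.1] [-0.05 -0.59 -0.03] gap 24.991354423166932 z [ 0.322  0.114 -0.94 ]
clock: 15.82
ee_pos: [531.8, -297.7, 185.2]
tool_rot: [-2.995, -0.503, -0.527]
contact_force: [-0.2, -0.5, -2.8]
finger_gap: 25.4
grip_force: 20.0
out 47.4 Ftool [-1.3  0.4  2.5] [-0.03 -0.6   0.02] gap 25.422558270319268 z [ 0.322  0.114 -0.94 ]
```

View pics/g6.png

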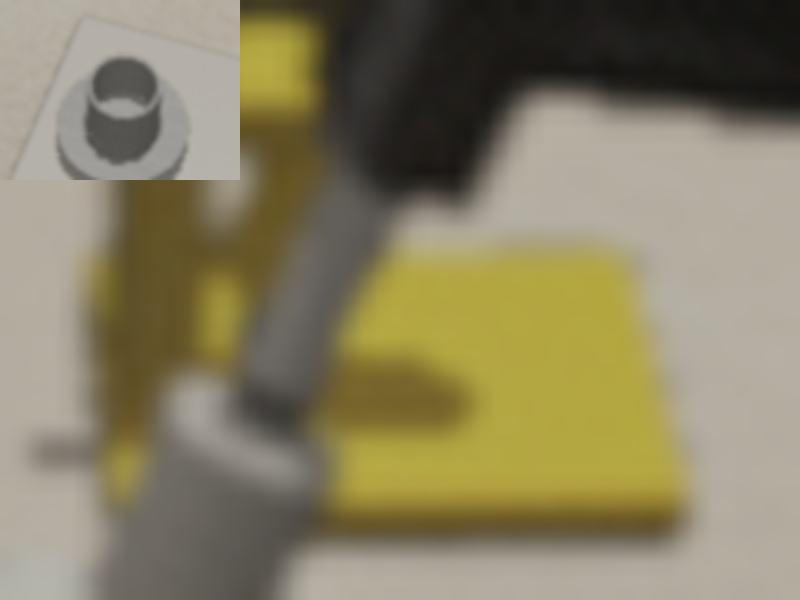

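The ring's middle sits at crop (268,405), about 7 mm beyond the mouth centre, with the whole ring visible. The cup is upright on the pan, and the forces are small and steady. Handing in.

```bash
python3 -c "from cell import *;print(close_job())"
```

```text
the job is handed in; nothing more can be done
None
```

The job is handed in, though no verdict came back: the cup stands released within about 3 mm of the pan's middle, and the gripper holds the plunger with its dark ring about 7 mm out of the mouth.

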